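# Raise the sash of the bench extraction hood to its working-height pointer

## Task

Get the little extraction hood ready for work: its sloping front window is held shut by a small sliding bolt on the left-hand post. Push the bolt's knob sideways to the left until the bolt is drawn, then push the window up from beneath its lip, without pinching the lip, until the underside of the lip is level with the tip of the pointer on the right-hand post, and leave it standing there with the robot clear of it. Do not shift the pointer or the small things lying round the hood.

Things in the scene. Friction and masses are not known exactly. Their poses are not given: they have to be found in the camera images.
- hood: White bench hood, 336 wide (y), 310 deep (x), 425 high, fixed. Origin on the table below the front sill line; x into the hood, y to its left seen from the robot, z up. Its front leans back 30 deg: from the sill (x 0, z 50) it runs up along (0.5, 0, 0.866); outward normal (-0.866, 0, 0.5), hood axes. White posts flank the window at y 120 to 164 either side. Base 48 high, out to x -35.
- sash (a joint): Counterweighted window: m slid up the slope, 0 = shut, 0.15 = upper stop. Clear pane in an aluminium frame, 236 wide, 202 high along the slope. Takes about 2 to 5 N to push up and stays where it is left. The bolt blocks it (3.5 mm of play) until drawn.
- lip (a point): Middle of the underside of the window's push lip, half-way out. The black lip, 228 wide (y) and 10 thick, runs along the window and stands square out of it: front edge 17 further out along the outward normal, window rail 14 further in. Below it 40 of flat rail (along the slope) to the sill when shut: room for fingers from the front. Axes: x into the face, y left, z up the slope.
- lip_strip: Lower part of the lip: black strip 32 deep, 228 wide, 7 thick; its underside is what is pushed. Origin on the window's sill line, 40 down the slope from lip.
- lip_bead: Upper part of the lip: black bead along its top, 16 deep, 228 wide, 4 thick. Fingers pressing on it and on the strip together are pinching the lip. Origin as lip_strip.
- bolt (a joint): Sliding bolt on the left-hand post: m slid to the left (hood +y). 0 to 0.002 = shot into the keeper on the window frame, 0.021 = drawn to its stop; the window is free from 0.013. About 2 N of friction, stays where it is left.
- bolt_knob (a point): On the bolt's knob: a steel peg 10 thick standing square out of the face, with a ball of 15 at its end. This point is on its axis, 5 short of the ball's centre, 36 out from the post's face. Brackets and keeper at its foot reach 16 out from the post's face: a fingertip 19 or more out passes over them. Free room on its right, above the lip.
- pointer_tip (a point): Tip of the cone-shaped pointer clamped on the right-hand post, pointing at the end of the lip. It is as far out of the face as lip, so lip and pointer are level when both have the same height. It stands 60 to 120 up the slope from the lip of the shut window.
- vial: Clear tube of splice sleeves with a screw cap, 30 across, 75 high, loose, standing beside the hood on the right. Origin at its foot. Leave alone.
- tape: Roll of black tape, 62 across, 19 high, loose, right of the hood. Origin under its centre. Leave alone.
- tweezers: Steel tweezers, 131 long, 8 high, loose, lying in front of the hood. Origin under their middle. Leave alone.
- adapter: Small fibre adapter, 34x22x13, loose, in front of the hood on the left. Origin under its middle. Leave alone.

How it is judged:
By the outcome, as a careful person would: the job done as asked, in the order asked, and still so for the second after the job is handed in, with the robot touching nothing.
It also fails if it takes over 42 s, if anything falls off the work surface, if the arm or the gripper's body presses on something with over 40 N, if the wrist force passes 120 N, or if a joint passes its speed limit or range.

## Robot

A 6-joint arm with a two-finger parallel gripper is mounted at the origin on a cart in front of the work surface, level with it; the furniture and walls round the work are solid. World frame = base frame: x ahead of the robot, y to its left, z up, the work surface at z = 0. Lengths are in mm, angles in degrees, forces in N, time in s.
With the tool pointing down it reaches from about 350 to 850 mm from the base axis. Payload 8.1 kg.
Tool frame: the origin (TCP) lies at the very end of the fingers, on their centre line; the grasp point (between the pads) lies 19 mm behind it; z points along the fingers, y is the line along which they close (so a half turn about z gives the same grasp; the last joint's range is limited). The gripper opens to 85 mm and grips with 20 to 120 N. Pads are 22 mm wide; open, the fingers measure 114 mm over their backs; the gripper's body (76 mm by 85 mm) begins 54 mm behind the grasp point. The pads swing forward as they close: fully open they stand 13 mm farther back than shut.
Start: joints at [-71.012, 7.471, 85.268, -0, 87.261, -4.893], TCP at [242.922, -548.629, 231.292] pointing down, gripper open.
Joint ranges: [-169.43, 169.43], [-51.17, 129.36], [1.28, 143.12], [-76.62, 256.62], [0, 156.53], [-152.29, 152.29]. Speed limits (degrees/s): [136.94, 136.94, 159.86, 180, 180, 180].

## Interface

Orientations are given as [roll, pitch, yaw] about the fixed x, y, z axes, in that order (R = Rz(yaw) Ry(pitch) Rx(roll)).
In Python, from bench import sense, eyes, job, models gives the robot as it stands. The module is installed in compiled form; this text tells all that it offers.
- The arm moves only by the tool apply_moves, never from a script. Its argument "rows" is a list of rows, each a list of 6 numbers: the shift along the tool's x, y, z in mm, then the turn, a rotation vector about the tool's x, y, z in rad. In form: [[dx, dy, dz, rx, ry, rz], ...]. A call has exactly 5 rows; each row shifts and turns the commanded pose from where the row before left it, along the tool's axes as they then stand; what a row does not reach is not made up. A row lasts 1/8 s, in which the tool goes at most 62.5 mm and 10.7 degrees, less where a joint would pass 70% of its speed; a pose out of reach is approached as far as the arm can. A call is refused whole if a number of a shift passes 62.5 or a number of a turn 0.188, either way. A call with a gripper value outside its range is refused whole. "fingers" is the finger opening in mm, from 0 to 85.4, set as the call begins (left out, the last holds). The fingers move at their own pace and stop on an object; "grip_force" is the grip in N (left out, the last holds). Time passes only in rows, so rows that do not move let the fingers close, or fill a call up. It gives the time, the measured TCP pose, the force, the opening and the grip force at its end, in the units of the state.
- sense(): the state, without advancing time (a new reading comes with each control period).
- eyes.snapshot(name): name is "side" or "top" or "wrist"; returns (picture, depth): 420x560x3 uint8, red, green, blue; 420x560 float32, mm along the optical axis (not along the pixel's ray), 0 where there is no reading.
- eyes.get_calibration(name): a dict with "intrinsics" (3x3 intrinsics, pixels), "R" (3x3) and "t" (3): a world point X has camera coordinates R X + t; the wrist camera has in their place "mount" (4x4, takes a point from camera to tool coordinates, whose origin is the TCP and whose axes are the flange's). Camera axes: x right, y down, z forward; pixel columns grow to the right and rows downward; lengths in mm; the calibration is good to about 2 mm. A picture is of the moment at which its call begins: read the wrist's pose just before it. get_calibration takes no time and is no camera call.
- job.hand_in(): hands the job in; it is judged then, once.
Trained networks look in the newest picture that a camera, given by its name, has taken for a name from the list of things; names that differ only in an ending like _2 or _b are one class to them, and where a whole thing is asked for, a point or a joint stands for the part that bears it (a point fixed in the world has none). Each returns a list of dicts, best first, with "confidence" (0 to 1); they miss things now and then, are a little off and sometimes report something else, mostly with a low value. They report only what shows in the picture. A call takes as long as a camera call.
- models.boxes_of(name, camera): "xyz" ([x, y, z] in mm, in world coordinates, good to about 4 mm: the middle of the surface that is visible of it).
- models.cut_out(name, camera): "pixels" (420x560 bool, what is visible of it).
- models.place_of(name, camera): "xyz" ([x, y, z] in mm, in world coordinates, good to about 4 mm: a listed point, or the origin of a listed thing).
The state is a dict: "time": time; "joint_pos": joint angles; "qd": joint speeds; "joint_efforts": joint torques, N m; "tool_pos": TCP position; "tcp_rot": TCP orientation; "ft_force": force on the tool from outside, world axes, zero at the start; "wrist_torque": the same for the moment, N m; "finger_gap": finger opening in mm; "grip_force": force on a finger pad.
Only numpy, scipy, OpenCV 4.12 (cv2) and the standard library are available. Lean on these libraries where they do the work, as an engineer would, in place of code of your own. Each camera call takes 0.05 s, during which the arm holds its last target. There are 200 camera calls.

## Working session

There is one attempt and no reset: what is moved stays moved. The work goes in short steps, Python scripts to look and compute and a tool call to move; the robot and the scene stay as the last step left them, time stands still between calls to the robot, and variables do not carry over. Pictures are saved under pics/ and viewed, at most 10 in all, crops included, and the job is handed in when it is done.

Besides the shell and the picture viewer there is one more tool, called after "Call:" by a JSON object that holds its "name" and its "arguments", one argument or row to a line. apply_moves: Moves the arm, as the interface text tells. Its arguments: {"type":"object","properties":{"rows":{"type":"array"},"fingers":{"type":"number"},"grip_force":{"type":"number"}},"required":["rows"]}

```bash
mkdir -p pics
cat > h.py <<'E'
from bench import sense, eyes, job, models
import numpy as np, cv2
from scipy.spatial.transform import Rotation as Ro
def snap(c,f):
    p,d=eyes.snapshot(c); cv2.imwrite('pics/'+f,p[:,:,::-1]); return p,d
def deproj(c,d,u,v):
    k=eyes.get_calibration(c);K=np.array(k['intrinsics'])
    return np.array(k['R']).T@(np.linalg.inv(K)@[u,v,1]*d-np.array(k['t']).ravel())
def proj(c,X):
    k=eyes.get_calibration(c);q=np.array(k['intrinsics'])@(np.array(k['R'])@X+np.array(k['t']).ravel());return q[:2]/q[2]
E
python3 - <<'E'
from h import *
s=sense();print(s)
for c in('side','top'):
    snap(c,c+'0.png')
    k=eyes.get_calibration(c);print(c,(-np.array(k['R']).T@np.array(k['t']).ravel()).round(),np.array(k['intrinsics'])[0,0])
    for n in('hood','lip','bolt_knob','pointer_tip','lip_strip','vial','tape','tweezers','adapter'):
        print(n,[(np.round(r['xyz'],1).tolist(),round(r['confidence'],2)) for r in models.place_of(n,c)[:2]])
E
```

```text
{'time': 0.0, 'joint_pos': array([-7.10109667e+01,  7.51667833e+00,  8.53294272e+01,  4.30705395e-04,
        8.72616094e+01, -4.89364316e+00]), 'qd': array([-0.02034262, -0.05021025,  0.03875303,  0.03107206, -0.07198464,
        0.07829977]), 'joint_efforts': array([-1.73495268e-03, -5.69382119e+01, -5.00567079e+01, -5.87019331e-04,
        1.45712882e-02, -3.09534346e-05]), 'tool_pos': array([ 242.7559829 , -548.09375114,  230.2266474 ]), 'tcp_rot': array([-1.79892714e+02, -9.61737530e-03,  2.38826465e+01]), 'ft_force': array([-0.52117843, -0.45416861, -0.25021062]), 'wrist_torque': array([ 0.01349303,  0.06007797, -0.01006689]), 'grip_force': 0.0, 'finger_gap': 85.12116078437653}
side [287. 605. 504.] 412.73895009833916
hood [([583.1, -12.3, 2.9], 0.77), ([515.6, 82.2, 3.0], 0.5)]
lip [([585.3, -14.3, 101.9], 0.94)]
bolt_knob [([617.6, 120.8, 171.3], 0.6)]
pointer_tip [([614.0, -135.6, 175.3], 0.62)]
lip_strip [([588.6, -11.9, 52.7], 0.81)]
vial [([529.6, -234.7, 3.0], 0.84), ([585.2, -15.8, 99.8], 0.17)]
tape []
tweezers [([457.1, -100.4, -2.7], 0.9)]
adapter [([616.0, -136.1, 174.2], 0.72), ([514.4, 81.6, -0.3], 0.62)]
top [ 388.  -92. 1179.] 532.9694134175837
hood [([581.1, -14.7, -0.3], 0.9)]
lip [([588.2, -14.7, 93.6], 0.71)]
bolt_knob [([620.8, 116.9, 177.7], 0.71)]
pointer_tip [([611.2, -140.2, 178.4], 0.48)]
lip_strip [([581.3, -12.7, 48.8], 0.65)]
vial [([533.2, -238.1, 2.6], 0.75), ([616.7, 118.2, 174.8], 0.23)]
tape [([622.3, -245.9, 1.6], 0.73)]
tweezers [([586.3, -11.7, 93.5], 0.75), ([452.5, -103.0, 0.1], 0.48)]
adapter [([514.8, 81.9, 2.3], 0.48)]
```

View pics/side0.png

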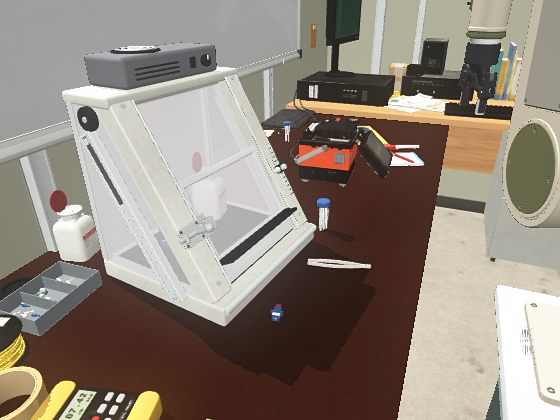

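View pics/top0.png

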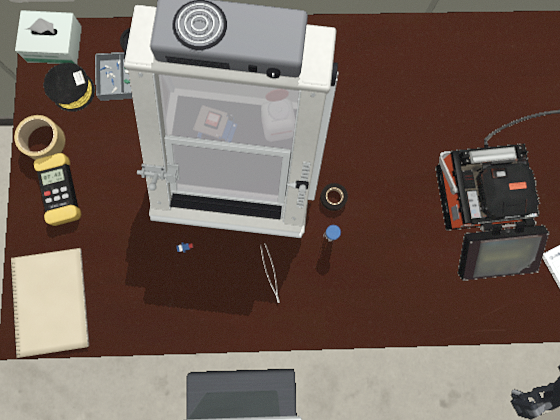

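Side view: hood with the bolt knob at about (198,230), lip (258,240), pointer (283,168). Top view: knob at about (148,172), lip (225,207), pointer (300,185). The hood is yawed slightly. I'll fit its frame next.

Run:
```python
from h import *
def cloud(c,d,m):
    k=eyes.get_calibration(c);v,u=np.nonzero(m&(d>0));z=d[v,u]
    P=np.linalg.inv(np.array(k['intrinsics']))@np.array([u,v,np.ones_like(u)])*z
    return (np.array(k['R']).T@(P-np.array(k['t']).reshape(3,1))).T
for c in('top','side'):
    p,d=eyes.snapshot(c)
    for n in('lip','bolt_knob','pointer_tip','hood'):
        try: r=models.cut_out(n,c)
        except Exception as e: print(n,e);continue
        if not r: print(c,n,'none');continue
        C=cloud(c,d,r[0]['pixels'])
        if n=='hood':
            # RANSAC planes with tilted normal for the post faces
            rng=np.random.default_rng(0);best=(0,)
            for _ in range(3000):
                a,b,e=C[rng.choice(len(C),3)];N=np.cross(b-a,e-a);l=np.linalg.norm(N)
                if l<100:continue
                N=N/l*(-np.sign(N[0]));
                if abs(N[2]-.5)>.08:continue
                q=np.abs((C-a)@N)<2
                if q.sum()>best[0]:best=(q.sum(),q)
            Q=C[best[1]];m=Q.mean(0);N=np.linalg.svd(Q-m,full_matrices=False)[2][2];N*=-np.sign(N[0])
            print(c,'plane',best[0],N.round(3),'yaw',np.degrees(np.arctan2(-N[1],-N[0])).round(2),'off',(m@N).round(1),m.round())
        else:
            m=np.median(C,0);C=C[np.linalg.norm(C-m,axis=1)<140]
            D=np.linalg.svd(C-C.mean(0),full_matrices=False)[2][0]
            print(c,n,r[0]['confidence'],len(C),m.round(1),C.min(0).round(),C.max(0).round(),D.round(3))
s=sense()
print(s['tool_pos'],eyes.get_calibration('wrist')['mount'])
```

```text
top lip none
top bolt_knob 0.51 166 [632.9 122.5 167.8] [605. 111. 125.] [647. 156. 187.] [-0.773 -0.406  0.488]
top pointer_tip 0.73 162 [ 607.8 -160.9  179.1] [ 595. -178.  153.] [ 618. -138.  186.] [-0.158 -0.974  0.161]
top plane 7437 [-0.858  0.122  0.499] yaw -8.07 off -487.8 [729. -31. 284.]
side lip 0.69 8329 [631.5  -4.7 141.7] [ 557. -138.   49.] [694. 127. 227.] [ 0.066  0.994 -0.088]
side bolt_knob 0.53 221 [632.8 123.9 166.5] [606.  88. 144.] [657. 155. 184.] [-0.78  -0.474  0.409]
side pointer_tip 0.61 72 [ 606.4 -159.7  177.8] [ 598. -170.  167.] [ 614. -140.  184.] [-0.242 -0.962  0.124]
side plane 7555 [-0.858  0.124  0.498] yaw -8.23 off -464.6 [680.  31. 230.]
[ 242.90310608 -548.65472903  231.29760524] [[-5.80503739e-04 -9.45701247e-01 -3.25036634e-01  8.33237827e+01]
 [ 9.99999811e-01 -4.83281013e-04 -3.79846943e-04 -3.15116088e-01]
 [ 2.02137694e-04 -3.25036794e-01  9.45701349e-01 -1.43362943e+02]
 [ 0.00000000e+00  0.00000000e+00  0.00000000e+00  1.00000000e+00]]
```

```bash
cat >> h.py <<'E'
a=np.radians(-8.15);Y=np.array([-np.sin(a),np.cos(a),0]);X=np.array([np.cos(a),np.sin(a),0])
N=-X*.866+np.array([0,0,.5]);U=X*.5+np.array([0,0,.866]);L0=np.array([586.7,-14.5,98.])
RT=np.stack([U,-Y,-N],1)
def W(u,y,n): return L0+u*U+y*Y+n*N
def loc(p): d=np.array(p)-L0; return np.array([d@U,d@Y,d@N]).round(1)
def pose(): s=sense(); return np.array(s['tool_pos']),Ro.from_euler('xyz',s['tcp_rot'],degrees=True)
def plan(p1,n,R1=RT):
    p,R=pose();R1=Ro.from_matrix(R1);rv=(R.inv()*R1).as_rotvec()
    print('angle',np.degrees(np.linalg.norm(rv)))
    p0=p;q=p;Q=R
    for i in range(n):
        pn=p0+(p1-p0)*(i+1)/n;Rn=R*Ro.from_rotvec(rv*(i+1)/n)
        d=np.r_[Q.inv().apply(pn-q).round(1),(Q.inv()*Rn).as_rotvec().round(4)];print(d.tolist())
        q=q+Q.apply(d[:3]);Q=Q*Ro.from_rotvec(d[3:])
    print('end',loc(q))
E
python3 -c "
from h import *
plan(W(73,100,100),15)"
```

```text
angle 67.30596083438296
[36.1, -30.7, 1.3, -0.0195, 0.0679, 0.0338]
[34.8, -32.0, 3.2, -0.0195, 0.0679, 0.0337]
[33.5, -33.1, 4.8, -0.0195, 0.068, 0.0338]
[32.0, -34.4, 6.4, -0.0195, 0.0679, 0.0338]
[30.3, -35.6, 7.8, -0.0195, 0.0679, 0.0337]
[28.5, -36.8, 9.1, -0.0195, 0.0679, 0.0338]
[26.6, -37.8, 10.3, -0.0195, 0.0679, 0.0338]
[24.6, -39.0, 11.2, -0.0194, 0.0679, 0.0338]
[22.4, -39.9, 12.1, -0.0195, 0.068, 0.0337]
[20.3, -41.0, 12.8, -0.0195, 0.0679, 0.0338]
[17.9, -41.8, 13.2, -0.0195, 0.0679, 0.0337]
[15.6, -42.6, 13.5, -0.0195, 0.0679, 0.0338]
[13.3, -43.4, 13.7, -0.0195, 0.0679, 0.0338]
[10.8, -44.1, 13.7, -0.0195, 0.068, 0.0337]
[8.4, -44.7, 13.4, -0.0195, 0.0679, 0.0338]
end [ 73. 100. 100.]
```

Call:
{"name": "apply_moves", "arguments": {
  "rows": [
    [36, -31, 1, -0.0195, 0.068, 0.0338],
    [35, -32, 3, -0.0195, 0.068, 0.0338],
    [33.5, -33, 5, -0.0195, 0.068, 0.0338],
    [32, -34.5, 6.5, -0.0195, 0.068, 0.0338],
    [30, -35.5, 8, -0.0195, 0.068, 0.0338]
  ],
  "fingers": 0,
  "grip_force": 20
}}

```text
time: 2.12
tool_pos: [346.1, -334.0, 224.8]
tcp_rot: [175.9, -20.0, 14.7]
ft_force: [-0.7, 0.2, 0.2]
finger_gap: -0.2
grip_force: 0.0
```

Call:
{"name": "apply_moves", "arguments": {
  "rows": [
    [28.5, -37, 9, -0.0195, 0.068, 0.0338],
    [26.5, -38, 10.5, -0.0195, 0.068, 0.0338],
    [24.5, -39, 11, -0.0195, 0.068, 0.0338],
    [22.5, -40, 12, -0.0195, 0.068, 0.0338],
    [20.5, -41, 13, -0.0195, 0.068, 0.0338]
  ]
}}

```text
time: 2.75
tool_pos: [470.5, -133.1, 213.3]
tcp_rot: [176.1, -39.2, 5.1]
ft_force: [0.4, 0.5, -0.8]
finger_gap: 0.0
grip_force: 0.0
```

```bash
python3 -c "
from h import *
s=sense();print(s['time'],s['joint_pos'].round(1),s['ft_force'].round(1),s['finger_gap'],loc(s['tool_pos']))
plan(W(73,98,95),7)"
```

```text
2.75 [-39.2 -51.1 140.4  26.7  60.7  40.2] [ 0.4  0.5 -0.8] 0.04099903873666769 [  50.8 -133.9  142.7]
angle 23.2957576015191
[11.1, -31.1, 7.8, -0.0157, 0.0509, 0.0232]
[10.0, -31.5, 7.9, -0.0158, 0.0508, 0.0233]
[8.9, -31.9, 7.8, -0.0157, 0.0509, 0.0232]
[7.7, -32.1, 7.8, -0.0158, 0.0508, 0.0232]
[6.5, -32.5, 7.6, -0.0157, 0.0509, 0.0233]
[5.5, -32.7, 7.4, -0.0157, 0.0508, 0.0232]
[4.3, -32.9, 7.2, -0.0158, 0.0509, 0.0233]
end [73. 98. 95.]
```

```bash
python3 -c "
from h import *
plan(W(73,95,55),10)"
```

```text
angle 23.2957576015191
[9.1, -21.0, 9.2, -0.011, 0.0356, 0.0163]
[8.4, -21.2, 9.2, -0.011, 0.0356, 0.0162]
[7.7, -21.4, 9.3, -0.011, 0.0356, 0.0163]
[7.1, -21.6, 9.4, -0.0111, 0.0356, 0.0163]
[6.3, -21.9, 9.3, -0.011, 0.0356, 0.0162]
[5.7, -22.1, 9.3, -0.011, 0.0356, 0.0163]
[5.0, -22.2, 9.3, -0.011, 0.0356, 0.0163]
[4.3, -22.5, 9.1, -0.011, 0.0356, 0.0162]
[3.6, -22.6, 9.1, -0.011, 0.0356, 0.0163]
[2.9, -22.7, 8.9, -0.0111, 0.0356, 0.0163]
end [73. 95. 55.]
```

Call:
{"name": "apply_moves", "arguments": {
  "rows": [
    [9, -21, 9, -0.011, 0.0356, 0.0163],
    [8.5, -21, 9, -0.011, 0.0356, 0.0163],
    [7.5, -21.5, 9.5, -0.011, 0.0356, 0.0163],
    [7, -21.5, 9.5, -0.011, 0.0356, 0.0163],
    [6.5, -22, 9.5, -0.011, 0.0356, 0.0163]
  ]
}}

```text
time: 3.38
tool_pos: [546.9, -31.3, 219.7]
tcp_rot: [177.0, -48.7, -0.3]
ft_force: [-0.1, -1.1, 0.2]
finger_gap: -0.0
grip_force: 0.0
```

```bash
python3 -c "
from h import *
s=sense();print(s['time'],s['joint_pos'].round(1),s['ft_force'].round(1),loc(s['tool_pos']))
plan(W(73,95,55),5)"
```

```text
3.375 [-13.  -49.1 143.   10.6  38.1  73.3] [-0.1 -1.1  0.2] [ 86.9 -22.3  92.9]
angle 12.66540241536843
[0.8, -23.0, 9.1, -0.0117, 0.0391, 0.017]
[0.1, -23.2, 8.9, -0.0118, 0.0391, 0.017]
[-0.6, -23.3, 8.6, -0.0117, 0.0391, 0.017]
[-1.4, -23.3, 8.3, -0.0118, 0.0391, 0.017]
[-2.1, -23.4, 8.0, -0.0117, 0.0391, 0.017]
end [73. 95. 55.]
```

```bash
cat > kin.py <<'E'
from h import *
from scipy.optimize import least_squares
D=[([-71.011,7.517,85.329,0,87.262,-4.894],[242.9,-548.6,231.3],[-179.9,0,23.88]),
([-39.2,-51.1,140.4,26.7,60.7,40.2],[470.5,-133.1,213.3],[176.1,-39.2,5.1]),
([-13.,-49.1,143.,10.6,38.1,73.3],[546.9,-31.3,219.7],[177.0,-48.7,-0.3])]
r=lambda ax,t:Ro.from_euler(ax,t,degrees=True).as_matrix()
def fk(p,q,var):
    a1,d1,lat,L2,L3,e,d6,c,l2=p
    R=r('z',q[0]);x=R@[a1,lat,d1];R=R@r('y',q[1]);x=x+R@[0,0,L2];R=R@r('y',q[2]);x=x+R@[e,0,L3]
    R=R@r('z' if var[0]=='z' else var[0],q[3]*var[1]);x=x+R@[0,l2,0]
    R=R@r('y',q[4]);R=R@r('z',q[5]*var[2]+c);x=x+R@[0,0,d6]
    return x,R
if __name__=='__main__':
    for var in [('z',s,t) for s in(1,-1) for t in(1,-1)]:
      for c in(0,90,180,270):
        f=lambda p:np.concatenate([np.r_[(fk(p,q,var)[0]-x),200*(Ro.from_matrix(fk(p,q,var)[1]).inv()*Ro.from_euler('xyz',o,degrees=True)).as_rotvec()] for q,x,o in D])
        s=least_squares(lambda p:np.r_[f(p),1e-3*(p-[0,300,0,400,400,0,200,c,0])],[0,300,0,400,400,0,200,c,0.]);
        print(var,c,np.linalg.norm(f(s.x)).round(2),s.x.round(1))
E
python3 kin.py
```

```text
('z', 1, 1) 0 0.25 [-26.1 317.6  56.1 369.2 580.   59.9 363.7  90.   -4.9]
('z', 1, 1) 90 0.25 [-26.1 317.6  56.1 369.2 580.   59.9 363.7  90.   -4.9]
('z', 1, 1) 180 0.25 [-26.1 317.6  56.1 369.2 580.   59.9 363.7  90.   -4.9]
('z', 1, 1) 270 0.25 [-26.1 317.6  56.1 369.2 580.   59.9 363.7 450.   -4.9]
('z', 1, -1) 0 743.05 [-26.1 317.6  56.1 369.2 580.   59.9 363.7  42.4  -4.9]
('z', 1, -1) 90 387.33 [-26.1 317.6  56.1 369.2 580.   59.9 363.7 162.4  -4.9]
('z', 1, -1) 180 387.33 [-26.1 317.6  56.1 369.2 580.   59.9 363.7 162.4  -4.9]
('z', 1, -1) 270 694.34 [-26.1 317.6  56.1 369.2 580.   59.9 363.7 282.4  -4.9]
('z', -1, 1) 0 180.56 [ 1642.2 -2093.8   196.1  -160.4 -1130.1 -2106.5  -324.3   104.5  -144. ]
('z', -1, 1) 90 180.56 [ 1642.2 -2093.8   196.1  -160.4 -1130.1 -2106.5  -324.3   104.5  -144. ]
('z', -1, 1) 180 180.56 [ 1642.2 -2093.8   196.1  -160.4 -1130.1 -2106.5  -324.3   104.5  -144. ]
('z', -1, 1) 270 180.56 [ 1642.2 -2093.8   196.1  -160.4 -1130.1 -2106.5  -324.3   104.5  -144. ]
('z', -1, -1) 0 643.04 [ 1642.2 -2093.8   196.1  -160.4 -1130.1 -2106.5  -324.3   -60.7  -144. ]
('z', -1, -1) 90 466.69 [ 1642.2 -2093.8   196.1  -160.4 -1130.1 -2106.5  -324.3   176.7  -144. ]
('z', -1, -1) 180 466.69 [ 1642.2 -2093.8   196.1  -160.4 -1130.1 -2106.5  -324.3   176.7  -144. ]
('z', -1, -1) 270 643.04 [ 1642.2 -2093.8   196.1  -160.4 -1130.1 -2106.5  -324.3   299.3  -144. ]
```

```bash
cat >> kin.py <<'E'
P=[-26.1,317.6,56.1,369.2,580.,59.9,363.7,90.,-4.9]
lo=np.array([-169.43,-51.17,1.28,-76.62,0,-152.29]);hi=np.array([169.43,129.36,143.12,256.62,156.53,152.29])
def ik(x,R,q0):
    f=lambda q:np.r_[(fk(P,q,('z',1,1))[0]-x)/1.,200*(Ro.from_matrix(R).inv()*Ro.from_matrix(fk(P,q,('z',1,1))[1])).as_rotvec()]
    s=least_squares(f,np.clip(q0,lo+2,hi-2),bounds=(lo+1,hi-1),x_scale=10);return s.x,np.linalg.norm(s.fun)
def RR(tilt,yaw,roll=0): # tilt: steeper than normal (deg), yaw about world z, roll about tool z
    return r('z',yaw)@RT@r('y',-tilt)@r('z',roll)
E
cat > scan.py <<'E'
from kin import *
q0=D[2][0]
poses={'knob':(73,110,14),'knobout':(73,100,55),'lipout':(-22,0,50),'lipin':(-22,0,-8),'lipup':(78,0,-8),'upout':(70,0,50)}
for tilt in(0,8,15,22):
  for yaw in(-15,0,15,30,45):
    o=[]
    for n,w in poses.items():
        b=min((ik(W(*w),RR(tilt,yaw),q) for q in(q0,D[0][0],[5,-20,120,0,40,80])),key=lambda t:t[1])
        o.append(round(b[1],1))
    print(tilt,yaw,o)
print(list(poses))
E
python3 scan.py
```

```text
0 -15 [np.float64(47.9), np.float64(42.6), np.float64(46.2), np.float64(42.9), np.float64(26.9), np.float64(19.4)]
0 0 [np.float64(15.4), np.float64(7.6), np.float64(55.9), np.float64(28.0), np.float64(0.0), np.float64(24.1)]
0 15 [np.float64(0.0), np.float64(15.6), np.float64(53.4), np.float64(21.7), np.float64(0.0), np.float64(21.3)]
0 30 [np.float64(0.0), np.float64(3.8), np.float64(20.6), np.float64(0.0), np.float64(0.0), np.float64(0.0)]
0 45 [np.float64(0.0), np.float64(0.0), np.float64(0.0), np.float64(0.0), np.float64(0.0), np.float64(0.0)]
8 -15 [np.float64(28.0), np.float64(23.9), np.float64(20.7), np.float64(22.5), np.float64(6.7), np.float64(1.1)]
8 0 [np.float64(0.0), np.float64(0.0), np.float64(35.3), np.float64(7.9), np.float64(0.0), np.float64(1.9)]
8 15 [np.float64(0.0), np.float64(0.0), np.float64(33.9), np.float64(4.8), np.float64(0.0), np.float64(0.1)]
8 30 [np.float64(0.0), np.float64(0.0), np.float64(10.5), np.float64(0.0), np.float64(0.0), np.float64(0.0)]
8 45 [np.float64(0.0), np.float64(0.0), np.float64(0.0), np.float64(0.0), np.float64(0.0), np.float64(0.0)
[... 451 characters left out ...]
float64(0.0), np.float64(0.0), np.float64(0.0), np.float64(0.0), np.float64(0.0), np.float64(0.0)]
22 -15 [np.float64(0.0), np.float64(0.0), np.float64(0.0), np.float64(0.0), np.float64(0.0), np.float64(0.0)]
22 0 [np.float64(0.0), np.float64(0.0), np.float64(0.0), np.float64(0.0), np.float64(0.0), np.float64(0.0)]
22 15 [np.float64(0.0), np.float64(0.0), np.float64(0.0), np.float64(0.0), np.float64(0.0), np.float64(0.0)]
22 30 [np.float64(0.0), np.float64(0.0), np.float64(0.0), np.float64(0.0), np.float64(0.0), np.float64(0.0)]
22 45 [np.float64(0.0), np.float64(0.0), np.float64(0.0), np.float64(0.0), np.float64(0.0), np.float64(0.0)]
['knob', 'knobout', 'lipout', 'lipin', 'lipup', 'upout']
```

```bash
python3 -c "
from kin import *
plan(W(73,97,50),5,RR(14,0))
for w in [(73,97,50),(73,97,15),(73,130,15)]:
  q,e=ik(W(*w),RR(14,0),D[2][0]);print(q.round(1),e.round(2))"
```

```text
angle 6.53307831651068
[1.1, -23.4, 10.1, -0.0096, -0.0097, 0.0183]
[0.7, -23.5, 9.9, -0.0095, -0.0098, 0.0182]
[0.4, -23.6, 9.7, -0.0096, -0.0097, 0.0183]
[0.1, -23.7, 9.5, -0.0096, -0.0097, 0.0183]
[-0.3, -23.7, 9.2, -0.0095, -0.0098, 0.0182]
end [73. 97. 50.]
[ 11.3 -26.8 132.1 -26.   33.2 125.9] 0.0
[  9.8 -19.7 128.7 -27.1  29.1 126.7] 0.0
[ 14.3 -16.7 126.4 -32.6  30.6 134.9] 0.0
```

Call:
{"name": "apply_moves", "arguments": {
  "rows": [
    [1, -23.5, 10, -0.0096, -0.0098, 0.0183],
    [0.7, -23.5, 10, -0.0096, -0.0098, 0.0183],
    [0.4, -23.5, 9.7, -0.0096, -0.0098, 0.0183],
    [0, -23.7, 9.5, -0.0096, -0.0098, 0.0183],
    [-0.3, -23.7, 9.2, -0.0096, -0.0098, 0.0183]
  ]
}}

```text
time: 4.0
tool_pos: [592.9, 82.9, 184.2]
tcp_rot: [-180.0, -45.8, -8.2]
ft_force: [1.1, -0.7, -0.4]
finger_gap: 0.2
grip_force: 0.0
```

```bash
python3 -c "
from kin import *
s=sense();print(s['time'],s['joint_pos'].round(1),s['ft_force'].round(1),loc(s['tool_pos']))
snap('side','s1.png');snap('top','t1.png')
for c in('side','top'):
  print([(loc(r['xyz']),r['confidence']) for r in models.place_of('bolt_knob',c)[:2]])
plan(W(73,97,15),5,RR(14,0))
a=cv2.imread('pics/s1.png')[130:330,130:350];b=cv2.imread('pics/t1.png')[100:300,110:330]
cv2.imwrite('pics/c1.png',np.hstack([cv2.resize(a,(400,364)),cv2.resize(b,(400,364))]))
"
```

```text
4.0 [ 11.5 -26.5 132.3 -26.3  32.9 126.5] [ 1.1 -0.7 -0.4] [70.8 97.2 49.7]
[(array([ 65.9, 139.4,  26. ]), 0.5)]
[(array([ 77.3, 133.5,  28. ]), 0.68)]
angle 0.32988714338445096
[2.3, -0.1, 6.6, -0.0001, 0.0011, 0.0004]
[2.3, -0.0, 6.6, -0.0001, 0.001, 0.0004]
[2.3, -0.1, 6.7, -0.0002, 0.0011, 0.0004]
[2.2, -0.1, 6.6, -0.0001, 0.0011, 0.0004]
[2.3, -0.1, 6.6, -0.0001, 0.0011, 0.0004]
end [73. 97. 15.]
```

View pics/c1.png

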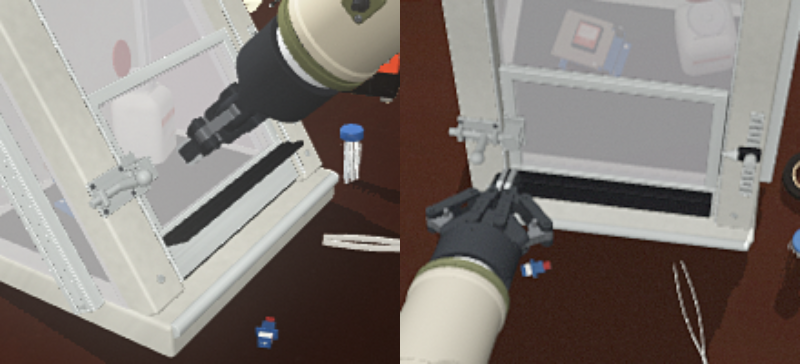

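The crop shows the closed fingers to the right of the knob, at about the same height. The knob is at (113,190) in the left half and (478,158) in the right. I'll move in, then push left.

Call:
{"name": "apply_moves", "arguments": {
  "rows": [
    [2.2, 0, 6.6, 0, 0.001, 0],
    [2.2, 0, 6.6, 0, 0.001, 0],
    [2.2, 0, 6.6, 0, 0.001, 0],
    [2.2, 0, 6.6, 0, 0.001, 0],
    [2.2, 0, 6.6, 0, 0.001, 0]
  ]
}}

```text
time: 4.82
tool_pos: [624.0, 77.1, 168.8]
tcp_rot: [180.0, -46.0, -8.1]
ft_force: [0.3, 0.0, 0.9]
finger_gap: -0.3
grip_force: 0.0
```

Call:
{"name": "apply_moves", "arguments": {
  "rows": [
    [0, -3, 0, 0, 0, 0],
    [0, -3, 0, 0, 0, 0],
    [0, -3, 0, 0, 0, 0],
    [0, -3, 0, 0, 0, 0],
    [0, -3, 0, 0, 0, 0]
  ]
}}

```text
time: 5.45
tool_pos: [625.8, 92.6, 169.2]
tcp_rot: [180.0, -46.1, -8.1]
ft_force: [0.1, -0.4, -0.7]
finger_gap: -0.3
grip_force: 0.0
```

```bash
python3 -c "
from kin import *
s=sense();f=s['ft_force'];print(loc(s['tool_pos']),'U,Y,N force',[float((f@v).round(1)) for v in (U,Y,N)])
"
```

```text
[ 73.4 111.5  15.3] U,Y,N force [-0.6, -0.4, -0.5]
```

Call:
{"name": "apply_moves", "arguments": {
  "rows": [
    [0, -2, 0, 0, 0, 0],
    [0, -2, 0, 0, 0, 0],
    [0, -2, 0, 0, 0, 0],
    [0, -2, 0, 0, 0, 0],
    [0, -2, 0, 0, 0, 0]
  ]
}}

```text
time: 6.08
tool_pos: [627.1, 102.0, 169.0]
tcp_rot: [180.0, -46.0, -8.1]
ft_force: [-0.1, -2.3, 0.6]
finger_gap: -0.2
grip_force: 1.0
```

Call:
{"name": "apply_moves", "arguments": {
  "rows": [
    [0, -2, 0, 0, 0, 0],
    [0, -2, 0, 0, 0, 0],
    [0, -2, 0, 0, 0, 0],
    [0, -2, 0, 0, 0, 0],
    [0, -2, 0, 0, 0, 0]
  ]
}}

```text
time: 6.7
tool_pos: [628.6, 112.1, 169.0]
tcp_rot: [180.0, -46.0, -8.1]
ft_force: [-0.7, -1.5, 0.6]
finger_gap: 0.1
grip_force: 1.0
```

```bash
python3 -c "
from kin import *
s=sense();f=s['ft_force'];print(loc(s['tool_pos']),'U,Y,N force',[float((f@v).round(1)) for v in (U,Y,N)])
for c in('side','top'):
  snap(c,c+'2.png')
  print([(loc(r['xyz']),r['confidence']) for r in models.place_of('bolt_knob',c)[:2]])
"
```

```text
[ 73.3 131.3  15.2] U,Y,N force [0.3, -1.6, 0.7]
[(array([ 67.2, 154.8,  24.8]), 0.51)]
[(array([ 75.8, 150.5,  31.8]), 0.72), (array([  88. , -118.9,    2.9]), 0.4)]
```

Call:
{"name": "apply_moves", "arguments": {
  "rows": [
    [0, -1, 0, 0, 0, 0],
    [0, -1, 0, 0, 0, 0],
    [0, -1, 0, 0, 0, 0],
    [0, 0, 0, 0, 0, 0],
    [0, 0, 0, 0, 0, 0]
  ]
}}

```text
time: 7.52
tool_pos: [629.0, 115.0, 169.0]
tcp_rot: [180.0, -46.0, -8.1]
ft_force: [-0.7, -1.7, 0.3]
finger_gap: 0.1
grip_force: 0.8
```

Call:
{"name": "apply_moves", "arguments": {
  "rows": [
    [0, -1, 0, 0, 0, 0],
    [0, -0.5, 0, 0, 0, 0],
    [0, -0.5, 0, 0, 0, 0],
    [0, 0, 0, 0, 0, 0],
    [0, 0, 0, 0, 0, 0]
  ]
}}

```text
time: 8.15
tool_pos: [629.3, 117.0, 169.0]
tcp_rot: [180.0, -46.0, -8.1]
ft_force: [-0.3, -1.5, -0.2]
finger_gap: -0.2
grip_force: 0.8
```

Call:
{"name": "apply_moves", "arguments": {
  "rows": [
    [0, -1, 0, 0, 0, 0],
    [0, -0.5, 0, 0, 0, 0],
    [0, -0.5, 0, 0, 0, 0],
    [0, 0, 0, 0, 0, 0],
    [0, 0, 0, 0, 0, 0]
  ]
}}

```text
time: 8.78
tool_pos: [629.5, 118.5, 169.0]
tcp_rot: [179.9, -46.0, -8.1]
ft_force: [-1.0, -5.3, 1.6]
finger_gap: -0.2
grip_force: 2.5
```

```bash
python3 -c "
from kin import *
s=sense();f=s['ft_force'];print(loc(s['tool_pos']),'U,Y,N force',[float((f@v).round(1)) for v in (U,Y,N)])
for c in('side','top'):
  snap(c,c+'3.png')
  print([(loc(r['xyz']),r['confidence']) for r in models.place_of('bolt_knob',c)[:2]])
"
```

```text
[ 73.2 137.7  15.1] U,Y,N force [1.2, -5.4, 1.0]
[(array([ 68. , 160.5,  25.8]), 0.76), (array([-0.5,  0.9,  0.1]), 0.62)]
[(array([ 73.9, 157.6,  26.3]), 0.68)]
```

```bash
python3 -c "
from kin import *
q=sense()['joint_pos']
for w,t in [((74,115,20),16),((74,112,60),18),((30,60,60),22),((-28,0,52),22),((-28,0,0),22),((65,0,0),22),((50,0,60),22)]:
  q,e=ik(W(*w),RR(t,0),q);print(w,q.round(1),e.round(2))
plan(W(74,112,60),5,RR(18,0))
"
```

```text
(74, 115, 20) [ 12.  -18.3 126.3 -26.5  32.6 127.6] 0.0
(74, 112, 60) [ 13.  -25.2 128.5 -22.6  39.  124. ] 0.0
(30, 60, 60) [  5.1 -28.9 133.2 -13.   39.2 110.7] 0.0
(-28, 0, 52) [ -4.8 -33.1 141.6  -3.7  33.6  95.7] 0.0
(-28, 0, 0) [ -5.2 -19.4 135.1  -4.   26.4  95.9] 0.0
(65, 0, 0) [ -5.6 -18.5 125.5  -2.8  35.   94.3] 0.0
(50, 0, 60) [ -5.1 -32.  133.4  -2.9  40.7  94.5] 0.0
angle 4.034137691260541
[-2.0, 5.2, -8.7, 0.0002, -0.0141, 0.0]
[-2.2, 5.1, -8.8, 0.0001, -0.0141, 0.0001]
[-2.2, 5.2, -8.6, 0.0002, -0.014, 0.0]
[-2.4, 5.1, -8.7, 0.0002, -0.0141, 0.0001]
[-2.5, 5.2, -8.6, 0.0001, -0.0141, 0.0]
end [ 74. 112.  60.]
```

Call:
{"name": "apply_moves", "arguments": {
  "rows": [
    [0, 8, 0, 0, 0, 0],
    [-2.5, 6, -10, 0, -0.0176, 0],
    [-2.5, 5, -11, 0, -0.0176, 0],
    [-3, 4, -11, 0, -0.0176, 0],
    [-3, 3, -11, 0, -0.0176, 0]
  ]
}}

```text
time: 9.6
tool_pos: [588.0, 98.6, 192.4]
tcp_rot: [-180.0, -42.0, -8.1]
ft_force: [-0.0, -0.8, -0.2]
finger_gap: 0.1
grip_force: 0.0
```

```bash
python3 -c "
from kin import *
print(loc(pose()[0]))
plan(W(-28,0,55),10,RR(22,0))
"
```

```text
[ 74.4 112.2  60. ]
angle 4.01229863922535
[-9.6, 11.2, 3.6, -0.0001, -0.007, 0.0]
[-9.5, 11.2, 3.7, -0.0001, -0.007, 0.0]
[-9.6, 11.3, 3.8, -0.0001, -0.007, 0.0001]
[-9.5, 11.2, 3.8, -0.0, -0.007, -0.0]
[-9.5, 11.2, 3.9, -0.0001, -0.007, 0.0]
[-9.4, 11.2, 4.0, -0.0001, -0.007, 0.0]
[-9.4, 11.2, 4.0, -0.0001, -0.007, 0.0001]
[-9.4, 11.2, 4.1, -0.0001, -0.007, -0.0]
[-9.4, 11.3, 4.1, -0.0001, -0.007, 0.0]
[-9.3, 11.2, 4.3, -0.0001, -0.007, 0.0]
end [-28.  -0.  55.]
```

Call:
{"name": "apply_moves", "arguments": {
  "rows": [
    [-9.5, 11.2, 3.6, 0, -0.007, 0],
    [-9.5, 11.2, 3.7, 0, -0.007, 0],
    [-9.5, 11.2, 3.8, 0, -0.007, 0],
    [-9.5, 11.2, 3.8, 0, -0.007, 0],
    [-9.5, 11.2, 3.9, 0, -0.007, 0]
  ]
}}

```text
time: 10.22
tool_pos: [557.2, 46.3, 146.6]
tcp_rot: [-180.0, -40.1, -8.1]
ft_force: [-0.2, 0.3, 0.8]
finger_gap: -0.0
grip_force: 0.0
```

Call:
{"name": "apply_moves", "arguments": {
  "rows": [
    [-9.4, 11.2, 4, 0, -0.007, 0],
    [-9.4, 11.2, 4, 0, -0.007, 0],
    [-9.4, 11.2, 4, 0, -0.007, 0],
    [-9.4, 11.2, 4, 0, -0.007, 0],
    [-9.4, 11.2, 4, 0, -0.007, 0]
  ]
}}

```text
time: 10.85
tool_pos: [525.8, -5.9, 101.5]
tcp_rot: [-180.0, -38.1, -8.1]
ft_force: [-0.5, 0.2, 0.1]
finger_gap: 0.1
grip_force: 0.0
```

```bash
python3 -c "
from kin import *
print(loc(pose()[0]))
plan(W(-28,0,1),5,RR(22,0))
snap('side','s4.png');
for n in('lip','pointer_tip','bolt_knob'):print(n,[(loc(r['xyz']),r['confidence']) for r in models.place_of(n,'side')[:2]])
snap('wrist','w4.png');
for n in('lip','pointer_tip'):print(n,[(loc(r['xyz']),r['confidence']) for r in models.place_of(n,'wrist')[:2]])
a=cv2.imread('pics/s4.png')[130:330,130:350];b=cv2.imread('pics/w4.png')
cv2.imwrite('pics/c4.png',np.hstack([cv2.resize(a,(400,364)),cv2.resize(b,(400,364))]))
"
```

```text
[-27.7  -0.1  55. ]
angle 0.07245547995009206
[4.0, -0.0, 10.0, -0.0001, -0.0002, 0.0001]
[4.0, -0.0, 10.1, -0.0001, -0.0003, 0.0]
[4.0, -0.1, 10.0, -0.0001, -0.0002, 0.0001]
[3.9, 0.0, 10.0, -0.0, -0.0002, 0.0]
[4.0, -0.0, 10.1, -0.0001, -0.0003, 0.0001]
end [-28.  -0.   1.]
lip [(array([ 0.2, -1.5, -2.1]), 0.89)]
pointer_tip [(array([  85.4, -117.6,   -1.4]), 0.44)]
bolt_knob [(array([ 66.9, 158.7,  28. ]), 0.71)]
lip [(array([-2.8, -3.1, -0.3]), 0.62)]
pointer_tip []
```

View pics/c4.png

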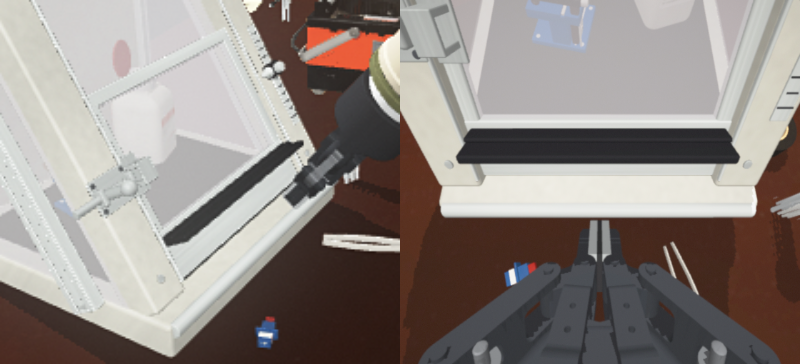

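The bolt is drawn (knob now further left, at (125,187) on the left). The closed fingers stand in front of the sill, centred under the lip in the wrist view (finger at (600,240), lip at (598,145)). Now I'll insert the fingers beneath the lip.

Call:
{"name": "apply_moves", "arguments": {
  "rows": [
    [4, 0, 10, 0, 0, 0],
    [4, 0, 10, 0, 0, 0],
    [4, 0, 10, 0, 0, 0],
    [4, 0, 10, 0, 0, 0],
    [4, 0, 10, 0, 0, 0]
  ]
}}

```text
time: 11.82
tool_pos: [572.6, -11.7, 74.6]
tcp_rot: [180.0, -38.0, -8.1]
ft_force: [-0.4, 0.4, 0.7]
finger_gap: 0.2
grip_force: 0.0
```

```bash
python3 -c "
from kin import *
s=sense();f=s['ft_force'];print(loc(s['tool_pos']),'U,Y,N force',[float((f@v).round(1)) for v in (U,Y,N)])
print(Ro.from_matrix(RR(22,0)).inv().apply(U))"
```

```text
[-27.4   0.7   0.7] U,Y,N force [0.4, 0.3, 0.8]
[ 9.27163456e-01 -4.12838368e-17 -3.74598352e-01]
```

Call:
{"name": "apply_moves", "arguments": {
  "rows": [
    [2.8, 0, -1.1, 0, 0, 0],
    [2.8, 0, -1.1, 0, 0, 0],
    [2.8, 0, -1.1, 0, 0, 0],
    [2.8, 0, -1.1, 0, 0, 0],
    [2.8, 0, -1.1, 0, 0, 0]
  ]
}}

```text
time: 12.45
tool_pos: [579.1, -13.1, 87.1]
tcp_rot: [180.0, -38.0, -8.1]
ft_force: [-2.5, 3.0, -1.4]
finger_gap: 0.1
grip_force: 1.6
```

Call:
{"name": "apply_moves", "arguments": {
  "rows": [
    [3.7, 0, -1.5, 0, 0, 0],
    [3.7, 0, -1.5, 0, 0, 0],
    [3.7, 0, -1.5, 0, 0, 0],
    [3.7, 0, -1.5, 0, 0, 0],
    [3.7, 0, -1.5, 0, 0, 0]
  ]
}}

```text
time: 13.08
tool_pos: [589.4, -14.7, 104.8]
tcp_rot: [180.0, -38.0, -8.1]
ft_force: [-5.2, 2.4, 0.5]
finger_gap: -0.0
grip_force: 1.9
```

```bash
cat > chk.py <<'E'
from kin import *
import sys
s=sense();f=s['ft_force'];print(s['time'],loc(s['tool_pos']),'U,Y,N force',[float((f@v).round(1)) for v in (U,Y,N)])
t=sys.argv[1]
for c in('side','top'):
  snap(c,c+t+'.png')
  for n in('lip','pointer_tip','bolt_knob'):print(c,n,[(loc(r['xyz']),r['confidence']) for r in models.place_of(n,c)[:2]])
E
python3 chk.py 5
```

```text
13.075 [7.2 0.2 1.1] U,Y,N force [-2.3, 1.6, 5.0]
side lip [(array([25.3, -0. ,  1.9]), 0.77)]
side pointer_tip [(array([ 8.640e+01, -1.165e+02, -1.000e-01]), 0.66)]
side bolt_knob [(array([ 67.5, 160.9,  26.1]), 0.62)]
top lip [(array([27. ,  0.7, -2.2]), 0.61), (array([ -50. , -225.9, -105.8]), 0.18)]
top pointer_tip [(array([  92.7, -116.6,    3.4]), 0.72), (array([-14.4,   4.5, -20.2]), 0.42)]
top bolt_knob [(array([ 73.9, 153.8,  30.2]), 0.63)]
```

Call:
{"name": "apply_moves", "arguments": {
  "rows": [
    [4.6, 0, -2.7, 0, 0, 0],
    [4.6, 0, -2.7, 0, 0, 0],
    [4.6, 0, -2.7, 0, 0, 0],
    [4.6, 0, -2.7, 0, 0, 0],
    [4.6, 0, -2.7, 0, 0, 0]
  ]
}}

```text
time: 14.1
tool_pos: [599.1, -16.1, 129.7]
tcp_rot: [180.0, -38.0, -8.1]
ft_force: [-0.3, 0.3, -2.9]
finger_gap: 0.1
grip_force: 1.1
```

Call:
{"name": "apply_moves", "arguments": {
  "rows": [
    [4.6, 0, -1.9, 0, 0, 0],
    [4.6, 0, -1.9, 0, 0, 0],
    [4.6, 0, -1.9, 0, 0, 0],
    [4.6, 0, -1.9, 0, 0, 0],
    [4.6, 0, -1.9, 0, 0, 0]
  ]
}}

```text
time: 14.72
tool_pos: [611.3, -17.8, 151.2]
tcp_rot: [180.0, -38.0, -8.1]
ft_force: [0.1, 0.8, -2.3]
finger_gap: -0.1
grip_force: 1.1
```

```bash
python3 chk.py 6
python3 - <<'E'
import cv2,numpy as np
from h import *
o=[]
for c in('side','top'):
    u,v=proj(c,W(88,-110,0)).astype(int);print(c,u,v)
    a=cv2.imread(f'pics/{c}6.png')[max(v-30,0):v+30,u-40:u+40];print(u-40,v-30)
    o.append(cv2.resize(a,(400,300),interpolation=cv2.INTER_CUBIC))
cv2.imwrite('pics/c6.png',np.hstack(o))
E
```

```text
14.725 [58.5  0.2  5.1] U,Y,N force [-2.0, 0.8, -1.1]
side lip [(array([77.1, -0.6, -1. ]), 0.71)]
side pointer_tip [(array([-143.4, -103.4,   50.4]), 0.27)]
side bolt_knob []
top lip [(array([77.1, -1.5, -0.1]), 0.87)]
top pointer_tip [(array([  89.4, -114.5,    5.6]), 0.57)]
top bolt_knob [(array([ 73.9, 153.7,  29.4]), 0.73)]
side 271 172
231 142
top 283 182
243 152
```

View pics/c6.png

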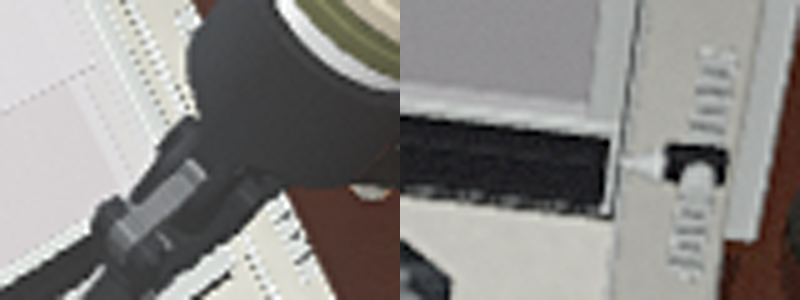

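Top crop (right half): the pointer tip is at about (618,163). The lip spans rows 115 to 205 with its front lower edge near row 205, so it's still a bit below level. I'll push a few mm more, then back off and measure with the wrist camera.

Call:
{"name": "apply_moves", "arguments": {
  "rows": [
    [1.8, 0, -0.7, 0, 0, 0],
    [1.9, 0, -0.8, 0, 0, 0],
    [0, 0, 0, 0, 0, 0],
    [-2.8, 0, 1.1, 0, 0, 0],
    [-2, 0, -10, 0, 0, 0]
  ]
}}

```text
time: 15.75
tool_pos: [603.4, -16.8, 158.0]
tcp_rot: [180.0, -37.9, -8.1]
ft_force: [-0.0, 0.2, 0.5]
finger_gap: -0.2
grip_force: 0.0
```

```bash
python3 -c "
from kin import *
print(loc(pose()[0]))
q=sense()['joint_pos']
for w in [(55,-40,50),(45,-70,75)]:
  q,e=ik(W(*w),RR(22,0),q);print(w,q.round(1),e.round(2))
plan(W(45,-60,70),5,RR(22,0))
"
```

```text
[60.4  0.1 15.4]
(55, -40, 50) [-11.9 -30.8 132.6   3.6  40.3  84.3] 0.0
(45, -70, 75) [-17.7 -37.6 136.5   8.5  43.9  76.3] 0.0
angle 0.058446588680340986
[-7.0, 12.0, -9.0, 0.0, 0.0002, 0.0]
[-6.9, 12.0, -8.9, 0.0001, 0.0002, 0.0001]
[-7.0, 12.1, -9.0, 0.0, 0.0002, 0.0]
[-6.9, 12.0, -9.0, 0.0, 0.0002, 0.0001]
[-7.0, 12.0, -8.9, 0.0001, 0.0002, 0.0]
end [ 45. -60.  70.]
```

Call:
{"name": "apply_moves", "arguments": {
  "rows": [
    [-7, 4, -9, 0, 0, 0],
    [-7, 12, -9, 0, 0, 0],
    [-7, 14, -9, 0, 0, 0],
    [-7, 15, -9, 0, 0, 0],
    [-7, 15, -9, 0, 0, 0]
  ]
}}

```text
time: 16.38
tool_pos: [540.4, -68.6, 173.5]
tcp_rot: [180.0, -38.1, -8.1]
ft_force: [0.8, 0.6, 0.1]
finger_gap: 0.3
grip_force: 0.0
```

Call:
{"name": "apply_moves", "arguments": {
  "rows": [
    [0, 0, 0, 0, 0, 0],
    [0, 0, 0, 0, 0, 0],
    [0, 0, 0, 0, 0, 0],
    [0, 0, 0, 0, 0, 0],
    [0, 0, 0, 0, 0, 0]
  ]
}}

```text
time: 17.0
tool_pos: [540.7, -68.0, 172.2]
tcp_rot: [180.0, -38.0, -8.1]
ft_force: [0.6, -0.6, -0.2]
finger_gap: -0.1
grip_force: 0.0
```

```bash
cat > wr.py <<'E'
from kin import *
import sys
t=sys.argv[1]
p,R=pose();np.savez('w'+t,p=p,R=R.as_matrix())
pic,d=snap('wrist','w'+t+'.png');np.save('wd'+t,d)
for n in('lip','pointer_tip'):print(n,[(loc(r['xyz']),r['confidence']) for r in models.place_of(n,'wrist')[:2]])
k=eyes.get_calibration('wrist');K=np.array(k['intrinsics']);M=np.array(k['mount'])
def pw(X):
    c=M[:3,:3].T@(R.inv().apply(X-p)-M[:3,3]);q=K@c;return q[:2]/q[2]
u,v=pw(W(88,-116,0)).round().astype(int);print('tip px',u,v,'f',K[0,0],'lipfront',pw(W(82,-114,17)))
x0,y0=min(max(u-60,0),440),min(max(v-45,0),330)
print('crop',x0,y0)
cv2.imwrite('pics/wc'+t+'.png',cv2.resize(cv2.imread('pics/w'+t+'.png')[y0:y0+90,x0:x0+120],(800,600),interpolation=cv2.INTER_CUBIC))
E
python3 wr.py 7; python3 chk.py 7
```

```text
lip [(array([78.5, -2.1, -3.9]), 0.91)]
pointer_tip [(array([  89.5, -115.6,   -1.5]), 0.59)]
tip px 370 134 f 302.5474897306635 lipfront [371.17304257 156.9645026 ]
crop 310 89
17.15 [ 45.4 -59.7  70. ] U,Y,N force [-0.6, 0.1, -0.5]
side lip [(array([82.1, -5.1,  0.8]), 0.93)]
side pointer_tip [(array([  92.6, -116.5,   -2.9]), 0.38)]
side bolt_knob [(array([ 70.8, 160.4,  28. ]), 0.78)]
top lip [(array([79.4,  0.8, -2.5]), 0.75)]
top pointer_tip [(array([  87.7, -116.5,    6.3]), 0.72)]
top bolt_knob []
```

View pics/wc7.png

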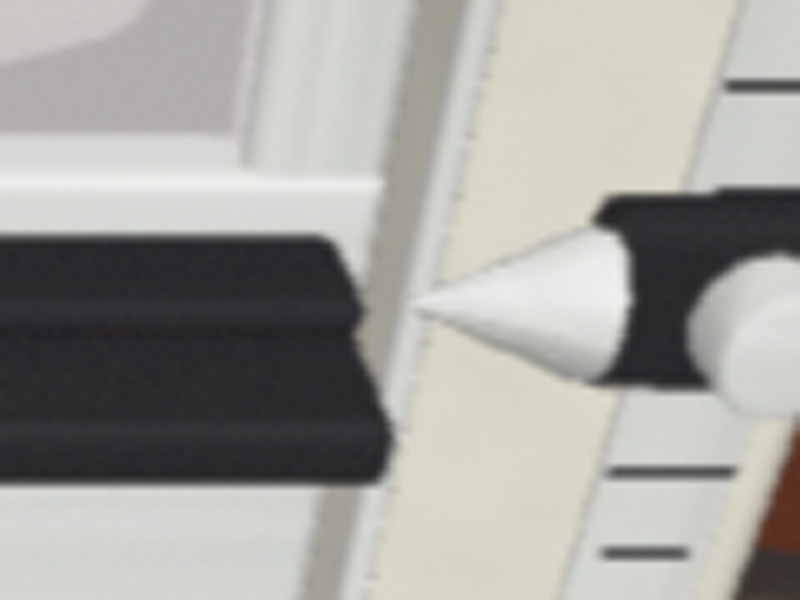

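Wrist crop: pointer tip at (412,304). The lip's front lower edge is at row 482 and its rear top edge at row 237. I'll intersect these rays with the known depth planes.

```bash
cat > ray.py <<'E'
from kin import *
def ray(t,crop,px,n,n0=0):
    z=np.load('w'+t+'.npz');p,R=z['p'],z['R'];k=eyes.get_calibration('wrist');K=np.array(k['intrinsics']);M=np.array(k['mount'])
    u=crop[0]+(px[0]+.5)/6.6667-.5;v=crop[1]+(px[1]+.5)/6.6667-.5
    d=R@(M[:3,:3]@(np.linalg.inv(K)@[u,v,1]));o=R@M[:3,3]+p
    s=(n+n0-(o-L0)@N)/(d@N);return loc(o+s*d)
E
python3 - <<'E'
from ray import *
c=(310,89)
for n0 in(-4,0,4):
    print(n0,'tip',ray('7',c,(412,304),0,n0),'front low',ray('7',c,(380,482),17,n0),'front up',ray('7',c,(390,435),17,n0),'rear top',ray('7',c,(330,237),-14,n0),'bead front top',ray('7',c,(362,308),1,n0))
z=np.load('w7.npz');M=np.array(eyes.get_calibration('wrist')['mount']);print('cam',loc(z['R']@M[:3,3]+z['p']))
d=np.load('wd7.npy')
print('depth tip,lip',d[134,372:380],d[155:165,350].round(1))
E
```

```text
-4 tip [  85.9 -118.2   -4. ] front low [  76.8 -113.1   13. ] front up [  81.7 -113.1   13. ] rear top [  86.  -113.1  -18. ] bead front top [  86.  -113.2   -3. ]
0 tip [  87.9 -116.8   -0. ] front low [  79.3 -111.8   17. ] front up [  84.1 -111.8   17. ] rear top [  87.9 -112.   -14. ] bead front top [  88.1 -112.     1. ]
4 tip [  90.  -115.5    4. ] front low [  81.8 -110.4   21. ] front up [  86.5 -110.4   21. ] rear top [  89.8 -110.9  -10. ] bead front top [  90.1 -110.7    5. ]
cam [176.9 -59.5 171.6]
depth tip,lip [192.4586  185.95589 185.55952 185.44922 185.35837 186.28719 185.66772
 184.21907] [177.8 178.1 179.1 179.  178.9 180.1 180.2 216.5 217.6 217.2]
```

```bash
python3 -c "
from kin import *
plan(W(50,0,20),5,RR(22,0))
"
```

```text
angle 0.012485980322881356
[4.6, -12.0, 8.9, 0.0, -0.0, 0.0]
[4.6, -11.9, 9.0, 0.0, -0.0, 0.0001]
[4.5, -12.0, 8.9, 0.0, -0.0001, -0.0]
[4.6, -12.0, 9.0, 0.0001, 0.0, 0.0]
[4.6, -11.9, 8.9, -0.0, -0.0, 0.0001]
end [50. -0. 20.]
```

Call:
{"name": "apply_moves", "arguments": {
  "rows": [
    [4.6, -12, 9, 0, 0, 0],
    [4.6, -12, 9, 0, 0, 0],
    [4.5, -12, 9, 0, 0, 0],
    [4.6, -12, 9, 0, 0, 0],
    [4.6, -12, 9, 0, 0, 0]
  ]
}}

```text
time: 18.18
tool_pos: [594.9, -15.1, 150.9]
tcp_rot: [180.0, -38.0, -8.1]
ft_force: [0.3, -0.3, -0.6]
finger_gap: 0.2
grip_force: 0.0
```

Call:
{"name": "apply_moves", "arguments": {
  "rows": [
    [1.9, 0, 4.6, 0, 0, 0],
    [1.9, 0, 4.6, 0, 0, 0],
    [1.9, 0, 4.6, 0, 0, 0],
    [3.7, 0, -1.5, 0, 0, 0],
    [3.7, 0, -1.5, 0, 0, 0]
  ]
}}

```text
time: 18.8
tool_pos: [611.5, -18.1, 151.1]
tcp_rot: [180.0, -38.0, -8.2]
ft_force: [0.7, 0.9, -0.1]
finger_gap: -0.1
grip_force: 0.0
```

```bash
python3 -c "
from kin import *
plan(W(69.5,0,5),5,RR(22,0))
"
```

```text
angle 0.025241278300729524
[2.0, -0.0, -0.8, 0.0001, -0.0001, -0.0]
[2.1, -0.0, -0.9, 0.0, -0.0, -0.0]
[2.0, -0.1, -0.8, 0.0001, -0.0001, -0.0001]
[2.0, 0.0, -0.9, 0.0, -0.0001, 0.0]
[2.1, 0.0, -0.8, 0.0001, -0.0, -0.0]
end [69.5  0.   4.9]
```

Push up, then settle, drop, and retreat. The next view will be from lower.

Call:
{"name": "apply_moves", "arguments": {
  "rows": [
    [2, 0, -0.8, 0, 0, 0],
    [2, 0, -0.8, 0, 0, 0],
    [2, 0, -0.8, 0, 0, 0],
    [2, 0, -0.8, 0, 0, 0],
    [2, 0, -0.8, 0, 0, 0]
  ]
}}

```text
time: 19.42
tool_pos: [616.4, -18.6, 159.7]
tcp_rot: [180.0, -38.0, -8.1]
ft_force: [-2.4, -0.6, -1.4]
finger_gap: -0.3
grip_force: 1.4
```

```bash
python3 -c "
from kin import *
s=sense();f=s['ft_force'];print(loc(s['tool_pos']),[float((f@v).round(1)) for v in (U,Y,N)])
q=s['joint_pos']
for w in [(55,-10,20),(0,-60,72),(10,-70,72)]:
  q,e=ik(W(*w),RR(22,0),q);print(w,q.round(1),e.round(2))
"
```

```text
[68.4  0.1  4.8] [-2.3, -1.0, 1.3]
(55, -10, 20) [ -7.  -23.3 129.   -1.2  36.3  91.9] 0.0
(0, -60, 72) [-16.4 -39.7 141.9   7.8  40.4  77.5] 0.0
(10, -70, 72) [-18.2 -39.2 140.6   9.3  41.4  75.1] 0.0
```

Call:
{"name": "apply_moves", "arguments": {
  "rows": [
    [0, 0, 0, 0, 0, 0],
    [-2, 0, 0.8, 0, 0, 0],
    [-2, 0, 0.8, 0, 0, 0],
    [-2.8, 0, -7, 0, 0, 0],
    [-2.8, 0, -7, 0, 0, 0]
  ]
}}

```text
time: 20.05
tool_pos: [601.2, -16.4, 164.1]
tcp_rot: [180.0, -38.0, -8.1]
ft_force: [0.3, -0.9, -0.5]
finger_gap: 0.0
grip_force: 0.0
```

Call:
{"name": "apply_moves", "arguments": {
  "rows": [
    [-13.6, 13, -4.2, 0, 0, 0],
    [-13.6, 13, -4.2, 0, 0, 0],
    [-13.6, 13, -4.2, 0, 0, 0],
    [-13.6, 13, -4.2, 0, 0, 0],
    [-13.6, 13, -4.2, 0, 0, 0]
  ]
}}

```text
time: 20.68
tool_pos: [526.1, -71.6, 138.9]
tcp_rot: [180.0, -38.1, -8.1]
ft_force: [-0.3, 0.0, 0.4]
finger_gap: -0.2
grip_force: 0.0
```

Call:
{"name": "apply_moves", "arguments": {
  "rows": [
    [0, 0, 0, 0, 0, 0],
    [0, 0, 0, 0, 0, 0],
    [0, 0, 0, 0, 0, 0],
    [0, 0, 0, 0, 0, 0],
    [0, 0, 0, 0, 0, 0]
  ]
}}

```text
time: 21.3
tool_pos: [526.7, -71.1, 138.4]
tcp_rot: [180.0, -38.0, -8.1]
ft_force: [0.1, -0.4, 0.2]
finger_gap: 0.1
grip_force: 0.0
```

```bash
python3 wr.py 8;python3 chk.py 8
```

```text
lip [(array([84.9,  0.3, -1.6]), 0.73)]
pointer_tip [(array([  87.3, -117.2,   -0.7]), 0.84)]
tip px 376 77 f 302.5474897306635 lipfront [377.83687357 100.30777154]
crop 316 32
21.45 [  9.2 -64.7  64.8] U,Y,N force [0.2, -0.4, 0.8]
side lip [(array([86.9, -1.6,  3. ]), 0.86)]
side pointer_tip [(array([  88.5, -117.5,   -1. ]), 0.61)]
side bolt_knob [(array([ 68.4, 159.7,  26.8]), 0.66)]
top lip [(array([84.7,  0.3, -2.3]), 0.57), (array([-125.9,   87.6,   21.3]), 0.46)]
top pointer_tip [(array([  91.8, -115.6,    1.8]), 0.43), (array([ -95.4, -224.8,  -31.8]), 0.34)]
top bolt_knob [(array([ 74. , 154.7,  25.7]), 0.55)]
```

View pics/wc8.png

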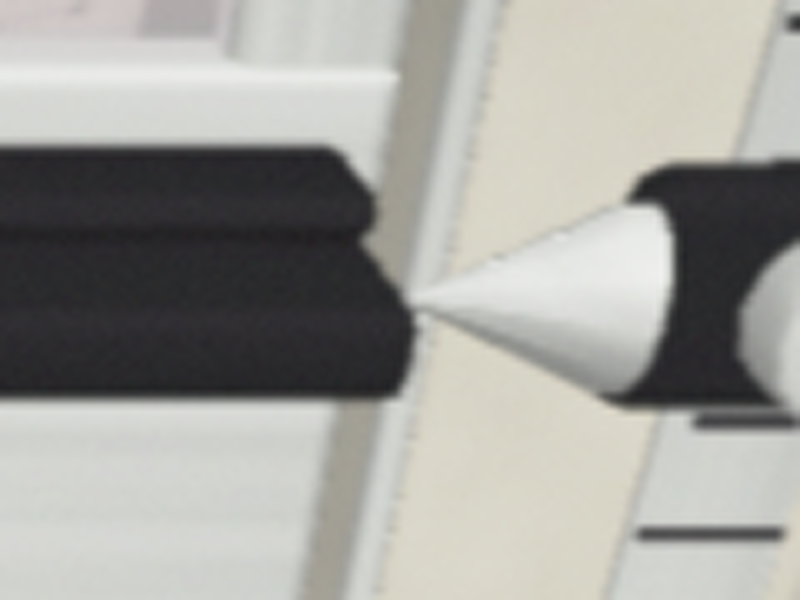

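Wrist crop: tip at (412,304). The lip's front lower edge is at row 396, its front upper edge about row 310, and its rear top edge at row 148.

Run:
```python
from ray import *
c=(316,32)
for n0 in(-3,0,3):
    print(n0,'tip',ray('8',c,(412,304),0,n0),'front low',ray('8',c,(390,396),17,n0),'front up',ray('8',c,(410,306),17,n0),'rear top',ray('8',c,(335,148),-14,n0),'bead-strip corner',ray('8',c,(360,240),1,n0))
```

```text
-3 tip [  86.8 -117.7   -3. ] front low [  85.5 -112.1   14. ] front up [  92.1 -112.2   14. ] rear top [  94.9 -112.9  -17. ] bead-strip corner [  92.  -112.2   -2. ]
0 tip [  87.7 -116.7   -0. ] front low [  86.6 -111.2   17. ] front up [  93.  -111.3   17. ] rear top [  95.6 -112.1  -14. ] bead-strip corner [  92.8 -111.4    1. ]
3 tip [  88.7 -115.8    3. ] front low [  87.7 -110.2   20. ] front up [  94.  -110.3   20. ] rear top [  96.4 -111.3  -11. ] bead-strip corner [  93.7 -110.5    4. ]
```

```bash
python3 -c "
from kin import *
plan(W(55,0,20),5,RR(22,0))
"
```

```text
angle 0.011026149386650115
[11.8, -13.0, 4.9, 0.0, -0.0, 0.0]
[11.9, -12.9, 4.9, 0.0, -0.0, 0.0001]
[11.8, -13.0, 4.9, 0.0, -0.0, 0.0]
[11.8, -13.0, 4.9, 0.0001, -0.0, 0.0]
[11.9, -12.9, 4.8, -0.0, -0.0, 0.0001]
end [55.1 -0.  20. ]
```

Call:
{"name": "apply_moves", "arguments": {
  "rows": [
    [11.8, -13, 4.9, 0, 0, 0],
    [11.8, -13, 4.9, 0, 0, 0],
    [11.8, -13, 4.9, 0, 0, 0],
    [11.8, -13, 4.9, 0, 0, 0],
    [11.8, -13, 4.9, 0, 0, 0]
  ]
}}

```text
time: 22.48
tool_pos: [597.2, -15.3, 155.5]
tcp_rot: [180.0, -38.0, -8.1]
ft_force: [-0.3, 0.7, 0.8]
finger_gap: -0.1
grip_force: 0.0
```

Call:
{"name": "apply_moves", "arguments": {
  "rows": [
    [1.9, 0, 4.6, 0, 0, 0],
    [1.9, 0, 4.6, 0, 0, 0],
    [1.9, 0, 4.6, 0, 0, 0],
    [4.6, 0, -1.9, 0, 0, 0],
    [4.6, 0, -1.9, 0, 0, 0]
  ]
}}

```text
time: 23.1
tool_pos: [614.5, -18.6, 157.1]
tcp_rot: [180.0, -38.0, -8.2]
ft_force: [0.6, 0.1, 0.4]
finger_gap: -0.1
grip_force: 0.0
```

Call:
{"name": "apply_moves", "arguments": {
  "rows": [
    [2, 0, -0.8, 0, 0, 0],
    [1, 0, -0.4, 0, 0, 0],
    [0, 0, 0, 0, 0, 0],
    [0, 0, 0, 0, 0, 0],
    [0, 0, 0, 0, 0, 0]
  ]
}}

```text
time: 23.72
tool_pos: [615.9, -18.5, 159.4]
tcp_rot: [180.0, -38.0, -8.1]
ft_force: [-0.5, -0.1, -0.5]
finger_gap: -0.3
grip_force: 0.0
```

```bash
python3 -c "
from kin import *
s=sense();f=s['ft_force'];print(loc(s['tool_pos']),[float((f@v).round(1)) for v in (U,Y,N)])"
```

```text
[67.9  0.2  5.2] [-0.6, -0.2, 0.2]
```

Call:
{"name": "apply_moves", "arguments": {
  "rows": [
    [1.2, 0, -0.5, 0, 0, 0],
    [0.9, 0, -0.4, 0, 0, 0],
    [0.8, 0, -0.3, 0, 0, 0],
    [0, 0, 0, 0, 0, 0],
    [0, 0, 0, 0, 0, 0]
  ]
}}

```text
time: 24.35
tool_pos: [617.4, -18.7, 162.1]
tcp_rot: [180.0, -38.0, -8.1]
ft_force: [-1.0, 0.0, -2.0]
finger_gap: 0.0
grip_force: 1.2
```

```bash
python3 -c "
from kin import *
s=sense();f=s['ft_force'];print(loc(s['tool_pos']),[float((f@v).round(1)) for v in (U,Y,N)])"
```

```text
[71.   0.2  5.2] [-2.2, -0.1, -0.2]
```

Contact and settled at 71.0. I'll retreat the same way and check.

Call:
{"name": "apply_moves", "arguments": {
  "rows": [
    [-2, 0, 0.8, 0, 0, 0],
    [-2, 0, 0.8, 0, 0, 0],
    [-2.8, 0, -7, 0, 0, 0],
    [-2.8, 0, -7, 0, 0, 0],
    [-2.8, 0, -7, 0, 0, 0]
  ]
}}

```text
time: 24.98
tool_pos: [595.8, -15.6, 170.6]
tcp_rot: [180.0, -38.0, -8.1]
ft_force: [0.2, 0.1, 0.2]
finger_gap: 0.0
grip_force: 0.0
```

Call:
{"name": "apply_moves", "arguments": {
  "rows": [
    [-14, 13, -3, 0, 0, 0],
    [-14, 13, -3, 0, 0, 0],
    [-14, 13, -3, 0, 0, 0],
    [-14, 13, -3, 0, 0, 0],
    [-14, 13, -3, 0, 0, 0]
  ]
}}

```text
time: 25.6
tool_pos: [522.7, -71.1, 139.0]
tcp_rot: [180.0, -38.1, -8.1]
ft_force: [-0.2, -0.5, 0.8]
finger_gap: -0.1
grip_force: 0.0
```

Call:
{"name": "apply_moves", "arguments": {
  "rows": [
    [0, 0, 0, 0, 0, 0],
    [0, 0, 0, 0, 0, 0],
    [0, 0, 0, 0, 0, 0],
    [0, 0, 0, 0, 0, 0],
    [0, 0, 0, 0, 0, 0]
  ]
}}

```text
time: 26.22
tool_pos: [523.3, -70.6, 138.7]
tcp_rot: [180.0, -38.0, -8.1]
ft_force: [-1.0, -0.1, -0.5]
finger_gap: -0.0
grip_force: 0.0
```

```bash
python3 wr.py 9;python3 chk.py 9
```

```text
lip [(array([86.3,  0.8,  4.9]), 0.84)]
pointer_tip [(array([  90.1, -115.4,   -2.1]), 0.9)]
tip px 375 72 f 302.5474897306635 lipfront [376.89827634  95.12421432]
crop 315 27
26.375 [  7.7 -64.8  67.9] U,Y,N force [-0.2, -0.9, -0.2]
side lip [(array([88.1, -0.9,  2.8]), 0.67)]
side pointer_tip [(array([  90.4, -118.2,    0.4]), 0.59)]
side bolt_knob [(array([ 68.2, 161.7,  28.2]), 0.66)]
top lip [(array([86.6,  3.1, -0.7]), 0.9), (array([  89.6, -116.4,    3.1]), 0.3)]
top pointer_tip [(array([  92.5, -116.5,    5.6]), 0.53)]
top bolt_knob [(array([ 72.9, 156.3,  26.1]), 0.49)]
```

View pics/wc9.png

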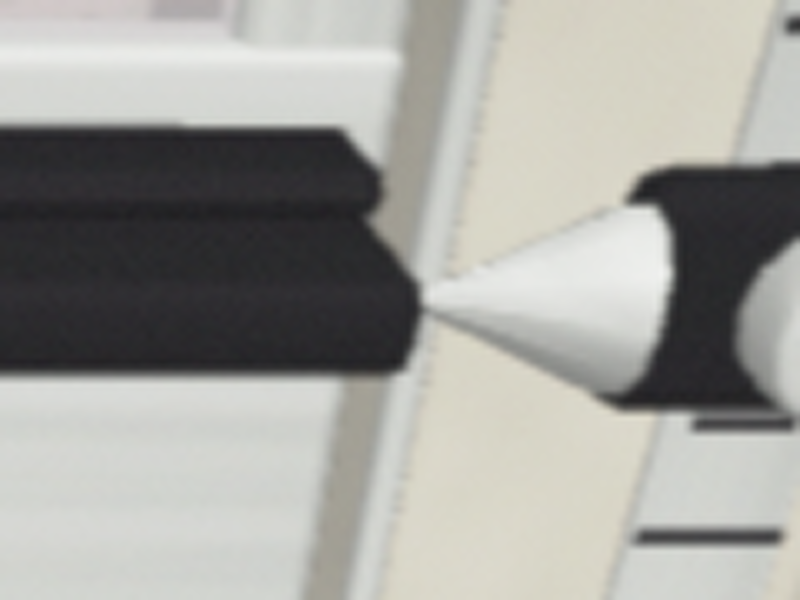

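Wrist crop: tip at (415,304), front lower edge at row 373, front upper edge about row 290, rear top edge at row 128.

Run:
```python
from ray import *
c=(315,27)
for n0 in(-3,0,3):
    print(n0,'tip',ray('9',c,(413,304),0,n0),'front low',ray('9',c,(395,373),17,n0),'front up',ray('9',c,(415,286),17,n0),'rear top',ray('9',c,(335,128),-14,n0),'bead-strip corner',ray('9',c,(362,216),1,n0))
```

```text
-3 tip [  87.  -117.6   -3. ] front low [  87.2 -112.1   14. ] front up [  93.4 -112.3   14. ] rear top [  96.8 -112.4  -17. ] bead-strip corner [  93.9 -111.9   -2. ]
0 tip [  87.9 -116.7    0. ] front low [  88.2 -111.2   17. ] front up [  94.3 -111.4   17. ] rear top [  97.5 -111.7  -14. ] bead-strip corner [  94.7 -111.1    1. ]
3 tip [  88.8 -115.8    3. ] front low [  89.2 -110.3   20. ] front up [  95.2 -110.4   20. ] rear top [  98.2 -110.9  -11. ] bead-strip corner [  95.5 -110.2    4. ]
```

```bash
python3 -c "
from h import *
print(job.hand_in())"
```

```text
the job is handed in; nothing more can be done
None
```

The job is handed in at about 26 s of the 42: the bolt is drawn to its stop, the window was pushed up from beneath its lip without pinching, and the lip's underside measures within about 0.5 mm of the pointer tip in the last wrist picture. The coarser position networks read it 2–6 mm low. The robot stands about 50 mm clear, and no contact showed with the pointer or the loose things; no verdict was returned.

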